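Slide the power tray into the middle rails of the equipment frame

ROBOT

A 6-joint arm with a two-finger parallel gripper is mounted at the origin on the work surface. World frame = base frame: x ahead of the robot, y to its left, z up, the work surface at z = 0. Lengths are in m, angles in rad, forces in N, time in s.
With the tool pointing down it reaches from about 0.4 to 0.825 m from the base axis. Payload 7 kg.
Tool frame: the origin (TCP) lies at the very end of the fingers, on their centre line; the grasp point (between the pads) lies 19 mm behind it; z points along the fingers, y is the direction in which the jaws open and shut (so a half turn about z gives the same grasp; the last joint's range is limited). The gripper opens to 88 mm and grips with 3 to 60 N. Pads are 19 mm wide; open, the fingers measure 130 mm over their backs; the gripper's body (78 mm by 193 mm) begins 47 mm behind the grasp point.
Start: joints at [-1.046, 0.359, 0.012, 0, -1.224, -0.288], TCP at [0.158, -0.656, 0.227] pointing down, gripper open.
Joint ranges: [-3.07, 3.07], [-1.43, 2.12], [-1.02, 1.25], [-3.03, 1.67], [-3.05, -0], [-3.03, 3.03]. Speed limits (rad/s): [2.39, 2.39, 3.01, 3.14, 3.14, 3.14].

INTERFACE

Orientations are given as [roll, pitch, yaw] about the fixed x, y, z axes, in that order (R = Rz(yaw) Ry(pitch) Rx(roll)).
In Python, from station import arm, eyes, job, outline_of gives the robot as it stands.
- The arm moves only by the tool apply_moves, never from a script. Its argument "moves" is a list of rows, each a list of 5 numbers: the opening, from -1 (shut) to 1 (fully open), then the shift along the tool's x, y, z in m, then the turn about the tool's z in rad. A call has 1 to 12 rows; each row shifts and turns the commanded pose from where the row before left it, along the tool's axes as they then stand; what a row does not reach is not made up. A row lasts 1/12 s, in which the tool goes at most 41.7 mm and 7.16 degrees, less where a joint would pass 70% of its speed; a pose out of reach is approached as far as the arm can. A call with a gripper value outside its range is refused whole. The fingers move at their own pace and stop on an object; "newtons" is the grip in N (left out, the last holds). Time passes only in rows, so rows that do not move let the fingers close. It gives the time, the measured TCP pose, the force and the opening at its end, in the units of the state.
- arm.get_state(): the state, without advancing time (a new reading comes with each control period).
- eyes.grab_frame(name): name is "scene" or "top" or "wrist"; returns a dict with "color" (420x560x3 uint8, red, green, blue), "z_map" (420x560 float32, m along the optical axis (not along the pixel's ray), 0 where there is no reading), "camera_matrix" (3x3 intrinsics, pixels), "extrinsics" (4x4, takes a point from camera to world coordinates). Camera axes: x right, y up, looking along -z (the intrinsics and any distortion apply to the point x, -y, -z); pixel columns grow to the right and rows downward; lengths in m; the calibration is good to about 2 mm. The wrist camera is an equidistant fisheye: a pixel r from the principal point sees the ray r / f radians off the axis. A picture is of the moment at which its call begins.
- job.job_done(): hands the job in, once; it reports no verdict.
Trained networks look in a picture, given as the dict that the camera call returned (one of the last four; its "shot" number tells which), for a name from the list of things; names that differ only in an ending like _2 or _b are one class to them, and where a whole thing is asked for, a point or a joint stands for the part that bears it (a point fixed in the world has none). Each returns a list of dicts, best first, with "score" (0 to 1); they miss things now and then, are a little off and sometimes report something else, mostly with a low value. They report only what shows in the picture. A call takes as long as a camera call.
- outline_of(label, picture): "region" (420x560 bool, what is visible of it) and "extent" ([left, top, right, bottom] in pixels, round what is visible of it).
The state is a dict: "t": time; "q": joint angles; "qd": joint speeds; "joint_efforts": joint torques, N m; "eef_pos": TCP position; "ee_rot": TCP orientation; "force": force on the tool from outside, world axes, zero at the start; "moment": the same for the moment, N m; "width": finger opening in m.
Only numpy, scipy, OpenCV 4.12 (cv2) and the standard library are available. Lean on these libraries where they do the work, as an engineer would, in place of code of your own. Each camera call takes 0.05 s, during which the arm holds its last target.

TASK

Pick up the sheet-metal power tray by its upright black grip and slide it into the middle of the three rail pairs of the open frame, grip end left sticking out, gently, with no more than a light push on the rails or the plug. How deep the plug sits differs from frame to frame, so feel for it: push the stiff plug at the back fully home until it stops, then let go and leave the tray there, with everything else left where it stands.

Things in the scene. Friction and masses are not known exactly. Their poses are not given: they have to be found in the camera images.
- tray: loose aluminium sheet 220 (x) x 150 (y) x 4 mm, about 0.45 kg, flat on the counter at the start; origin: centre of its underside. Its +x end (rear) goes in first, the grip is near the -x end. On top a power module 55 x 100 x 26 mm high, centred 42.5 mm to +x, and a socket 12 mm high at the rear edge. Centre of mass near the origin, so held by the grip its rear droops a little
- tray_grip (a point): on the tray, in the black grip: an upright block 12 mm thick (tray x) x 60 mm wide (tray y), standing 40 mm above the sheet, 80 mm from the origin to -x. This point is mid-block, 26 mm above the tray's underside, 18 mm below the grip's top. Clear sheet for 50 mm behind it; pinch it from above along tray x
- tray_rear (a point): on the tray, middle of the rear (+x) edge at its underside, 110 mm from the origin
- rack: fixed open frame 186 mm wide with three pairs of U-channel rails 50 mm apart; stands up to 40 mm higher or lower from start to start. Origin: under the middle of its mouth; x points in along the rails, y across, z up. Ledge tops at z 35 (taken by a fitted board), 85 and 135 mm (stays empty), frame top 162. Slots 8 mm high for the 4 mm sheet, 154 mm between the webs, 126 mm between the ledges' inner edges
- mid_mouth (a point): mouth of the middle rail pair (the right one): midway between the two rails, at the height of the ledge tops, where the slots begin (frame x = 0). In front of it the ledges alone reach out 20 mm, without a lip above, between side cheeks that flare out by about 5 mm, so the tray's rear can be laid on them and slid in
- low_mouth (a point): the same point of the lowest pair (occupied)
- top_mouth (a point): the same point of the top pair (leave empty)
- plug (a joint): the plug behind the middle pair, a black block that the tray's rear pushes back: m of travel, 0 untouched, 0.008 fully home against a hard stop. Moves at about 5 N of push and stays where it is left. Untouched, its face is 100 to 124 mm inside the mouth; where exactly must be felt or seen. Home is past 0.006. Tray against plug or rails: 16 N at most
- tape_roll: bystander: roll of black tape lying flat, 72 mm across, 19 mm high; leave in place
- battery: bystander: black cordless-tool battery, 75 x 85 x 100 mm high; leave in place
- blower: bystander: black blower fan standing on edge, about 76 mm across, 86 mm high; leave in place
- screwdriver: bystander: screwdriver lying flat; leave in place
- mug: bystander: white mug, 80 mm across, 90 mm high; leave in place
- screw_dish: bystander: grey open dish 90 x 70 x 25 mm; leave in place
- flux_jar: bystander: small amber jar, 44 mm across, 55 mm high; leave in place

How it is judged:
By the outcome, as a careful person would: the job done as asked, in the order asked, and still so for the second after the job is handed in, with the robot touching nothing.
It also fails if it takes over 72 s, if anything falls off the work surface, if the arm or the gripper's body presses on something with over 40 N, if the wrist force passes 120 N, or if a joint passes its speed limit or range.

## Working session

There is one attempt and no reset: what is moved stays moved. The work goes in short steps, Python scripts to look and compute and a tool call to move; the robot and the scene stay as the last step left them, time stands still between calls to the robot, and variables do not carry over. Pictures are saved under pics/ and viewed, and the job is handed in when it is done.

Besides the shell and the picture viewer there is one more tool, called after ">>>" as name(argument=value, ...), one argument or row to a line, values as JSON. apply_moves: Moves the arm, as the interface text tells. Its arguments: {"type":"object","properties":{"moves":{"type":"array","items":{"type":"array","items":{"type":"number"}}},"newtons":{"type":"number"}},"required":["moves"]}

```bash
ls; mkdir -p pics
cat > h.py <<'E'
import numpy as np, cv2
from station import arm, eyes, job, outline_of
def save(f,n): cv2.imwrite(f'pics/{n}.png', f['color'][:,:,::-1])
def pts(f, mask=None):
    K=f['camera_matrix'];T=f['extrinsics'];z=f['z_map']
    m=(z>0) if mask is None else (mask&(z>0))
    v,u=np.nonzero(m);d=z[v,u]
    x=(u-K[0,2])/K[0,0]*d;y=-(v-K[1,2])/K[1,1]*d
    P=np.c_[x,y,-d]@T[:3,:3].T+T[:3,3]
    return P,u,v
E
python3 - <<'E'
from h import *
print(arm.get_state())
for n in ['scene','top','wrist']:
    f=eyes.grab_frame(n);save(f,n+'0');print(n,f['camera_matrix'],f['extrinsics'],f.keys())
    np.savez(f'{n}0.npz',**{k:f[k] for k in ['color','z_map','camera_matrix','extrinsics']})
E
```

```text
pics
{'t': 0.0, 'q': array([-1.04591800e+00,  3.59379194e-01,  1.10550385e-02, -3.45861074e-04,
       -1.22410711e+00, -2.88087986e-01]), 'qd': array([ 2.74707465e-04, -2.10570655e-05,  4.88853212e-04,  5.97846557e-04,
        5.32869416e-04, -4.37017482e-04]), 'joint_efforts': array([-9.62744116e-05, -5.82723212e+01,  2.93048126e+01,  6.99700847e+00,
        6.94215763e-03, -1.88081517e-04]), 'eef_pos': array([ 0.15819039, -0.65569256,  0.22562678]), 'ee_rot': array([ 3.13993270e+00, -1.52831235e-04, -2.90491998e+00]), 'force': array([0.16948448, 0.30155996, 0.68449003]), 'moment': array([ 0.04092113, -0.00249733,  0.02067629]), 'width': 0.0875865037697541}
scene [[450.19517558   0.         278.28587639]
 [  0.         450.19517558 209.87954578]
 [  0.           0.           1.        ]] [[ 0.59626349 -0.58508264  0.54968004  1.27948625]
 [ 0.80272022  0.44347629 -0.39870919 -0.515237  ]
 [-0.01049224  0.67897502  0.73408639  1.09679038]
 [ 0.          0.          0.          1.        ]] dict_keys(['color', 'z_map', 'camera_matrix', 'extrinsics', 'shot'])
top [[516.8564411    0.         283.30538645]
 [  0.         516.8564411  204.15735231]
 [  0.           0.           1.        ]] [[ 0.00327646  0.9919064  -0.12692898  0.39757962]
 [-0.99984552  0.0054414   0.01671329 -0.0098032 ]
 [ 0.01726869  0.12685461  0.99177099  1.54454338]
 [ 0.          0.          0.          1.        ]] dict_keys(['color', 'z_map', 'camera_matrix', 'extrinsics', 'shot'])
wrist [[325.1922621    0.         280.45471929]
 [  0.         325.1922621  213.71935869]
 [  0.           0.           1.        ]] [[-0.23450757 -0.92943471 -0.28488123  0.07884296]
 [ 0.97211331 -0.22379491 -0.07008244 -0.67351512]
 [ 0.00138209 -0.2933717   0.95599746  0.38602993]
 [ 0.          0.          0.          1.        ]] dict_keys(['color', 'z_map', 'camera_matrix', 'extrinsics', 'shot'])
```

View pics/scene0.png

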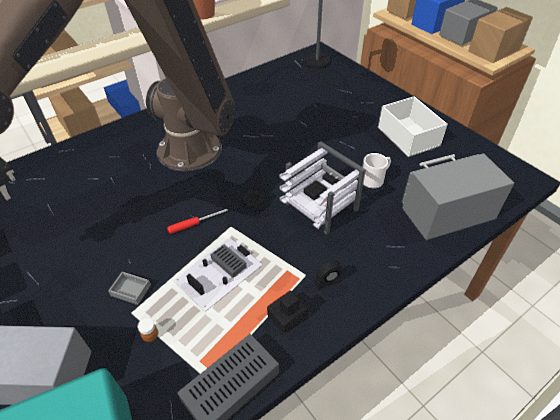

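View pics/top0.png

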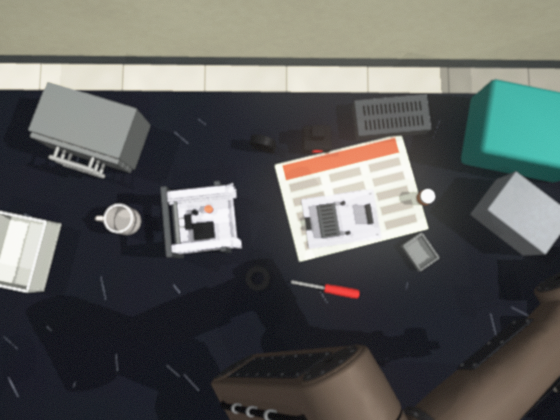

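View pics/wrist0.png

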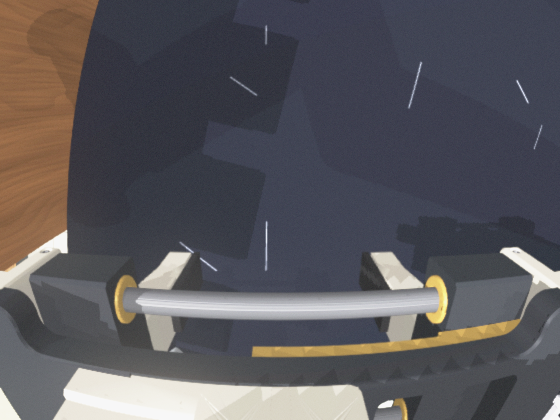

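Run:
```python
from h import *
for n in ['top','scene']:
    f=eyes.grab_frame(n)
    vis=f['color'][:,:,::-1].copy()
    for lab in ['tray','tray_grip','rack','plug','tape_roll','battery','blower','mug','screwdriver','screw_dish','flux_jar']:
        for r in outline_of(lab,f)[:1]:
            P,u,v=pts(f,r['region'])
            print(n,lab,round(r['score'],2),r['extent'],r['region'].sum(),np.median(P,0).round(3),P.min(0).round(3),P.max(0).round(3))
            np.save(f'{n}_{lab}.npy',r['region'])
    np.savez(f'{n}1.npz',**{k:f[k] for k in ['color','z_map','camera_matrix','extrinsics']})
    if n=='top':
        c=vis[110:280,150:440];cv2.imwrite('pics/topc.png',cv2.resize(c,None,fx=2.7,fy=2.7,interpolation=cv2.INTER_CUBIC))
    else:
        c=vis[130:320,100:400];cv2.imwrite('pics/scenec.png',cv2.resize(c,None,fx=2.6,fy=2.6,interpolation=cv2.INTER_CUBIC))
```

```text
top tray 0.96 [304.0, 189.4, 380.7, 250.2] 3691 [ 0.55  -0.209  0.005] [ 0.461 -0.33  -0.008] [ 0.64  -0.092  0.051]
top tray_grip 0.76 [302.9, 191.0, 378.9, 249.0] 3725 [ 0.551 -0.209  0.005] [ 0.463 -0.328 -0.008] [ 0.64  -0.092  0.051]
top rack 0.79 [162.3, 180.5, 242.6, 258.5] 4222 [0.542 0.192 0.076] [ 0.432  0.085 -0.006] [0.656 0.331 0.186]
top plug 0.53 [182.3, 214.5, 193.7, 228.9] 134 [0.529 0.229 0.119] [0.507 0.218 0.055] [0.552 0.251 0.126]
top tape_roll 0.67 [247.2, 266.7, 267.1, 291.4] 348 [0.372 0.04  0.019] [ 0.34   0.006 -0.005] [0.41  0.073 0.029]
top battery 0.56 [303.5, 125.4, 329.3, 152.1] 775 [ 0.78  -0.13   0.051] [ 0.747 -0.174 -0.001] [ 0.826 -0.091  0.107]
top blower 0.61 [248.3, 137.7, 277.1, 151.6] 370 [0.765 0.027 0.072] [ 0.751 -0.01  -0.005] [0.796 0.067 0.094]
top mug 0.62 [100.3, 204.0, 140.1, 234.1] 905 [0.542 0.442 0.036] [ 0.501  0.389 -0.007] [0.587 0.501 0.1  ]
top screwdriver 0.93 [295.4, 283.3, 358.6, 297.8] 268 [ 0.338 -0.207  0.023] [ 0.321 -0.254 -0.004] [ 0.364 -0.065  0.034]
top screw_dish 0.74 [402.1, 234.0, 438.3, 270.9] 758 [ 0.453 -0.4
[... 666 characters left out ...]
61 [267.9, 289.6, 311.2, 333.5] 1109 [ 0.807 -0.15   0.05 ] [ 0.725 -0.18  -0.004] [ 0.828 -0.073  0.106]
scene blower 0.87 [317.2, 259.4, 344.0, 290.6] 609 [0.779 0.017 0.057] [ 0.712 -0.014 -0.003] [0.794 0.1   0.09 ]
scene mug 0.8 [364.5, 153.2, 387.2, 185.8] 715 [0.55  0.424 0.06 ] [ 0.502  0.293 -0.001] [0.615 0.544 0.178]
scene screwdriver 0.54 [167.8, 214.3, 210.6, 233.3] 242 [ 0.344 -0.206  0.022] [ 0.325 -0.257 -0.001] [ 0.358 -0.117  0.035]
scene screw_dish 0.79 [110.3, 271.2, 153.5, 303.5] 881 [ 0.45  -0.442  0.009] [ 0.386 -0.496 -0.002] [ 0.512 -0.388  0.032]
scene flux_jar 0.58 [135.9, 318.9, 158.1, 341.3] 355 [ 0.625 -0.459  0.051] [ 0.558 -0.479 -0.002] [ 0.638 -0.437  0.061]
```

View pics/topc.png

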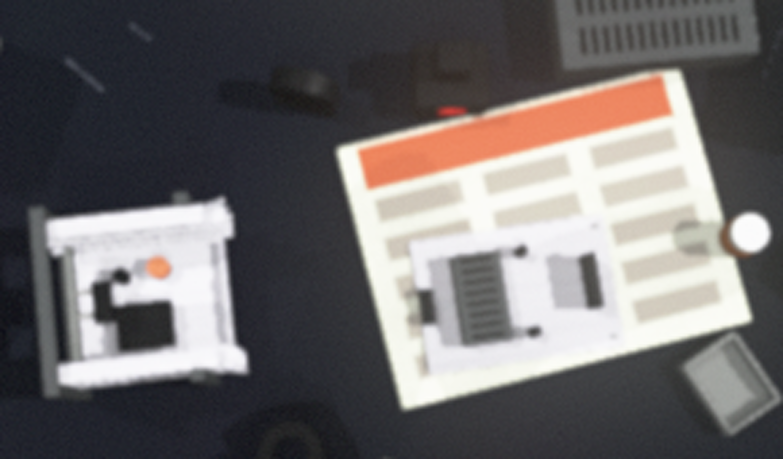

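View pics/scenec.png

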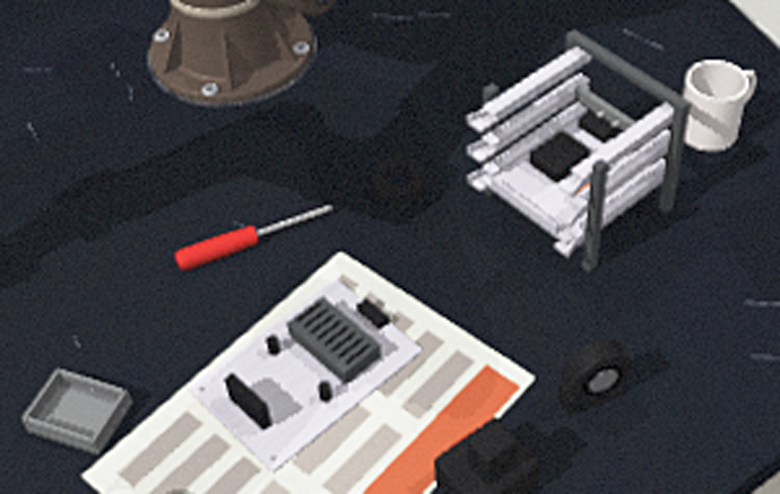

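Run:
```python
from h import *
class F(dict):pass
def ld(n):
    z=np.load(n+'1.npz');return {k:z[k] for k in z.files}
for n in ['top','scene']:
    f=ld(n);m=np.load(f'{n}_tray.npy')
    P,u,v=pts(f,m)
    s=P[(P[:,2]<0.012)&(P[:,2]>-0.005)]
    r=cv2.minAreaRect(s[:,:2].astype(np.float32)); print(n,'tray rect',r, 'z',np.median(s[:,2]), cv2.boxPoints(r))
    # hull-based corners in image, at z=0.004
    g=P[(P[:,2]>0.036)]
    rg=cv2.minAreaRect(g[:,:2].astype(np.float32)); print('  grip',rg,g.mean(0),len(g),np.percentile(g[:,2],[50,90]))
    gm=P[(P[:,2]>0.022)&(P[:,2]<0.034)];print('  module',cv2.minAreaRect(gm[:,:2].astype(np.float32)),np.median(gm,0))
    m=np.load(f'{n}_rack.npy');P,u,v=pts(f,m)
    P=P[(P[:,1]<0.33)&(P[:,0]>0.42)]
    h,e=np.histogram(P[:,2],np.arange(-0.01,0.2,0.004));print([(round(a,3),int(b)) for a,b in zip(e,h) if b])
```

```text
top tray rect ((0.5518685579299927, -0.21139907836914062), (0.15397067368030548, 0.22362440824508667), 8.71500015258789) z 0.0039080772756541204 [[ 0.45883036 -0.11254261]
 [ 0.4927138  -0.3335851 ]
 [ 0.64490676 -0.31025553]
 [ 0.6110233  -0.08921304]]
  grip ((0.5538201928138733, -0.22179612517356873), (0.09180235117673874, 0.15026229619979858), 11.465441703796387) [ 0.56017237 -0.26775144  0.04200332] 117 [0.0423582  0.04679985]
  module ((0.5500863790512085, -0.20258842408657074), (0.09959164261817932, 0.17837631702423096), 8.773396492004395) [ 0.5450413  -0.17007495  0.02938788]
[(np.float64(-0.006), 10), (np.float64(-0.002), 11), (np.float64(0.002), 12), (np.float64(0.006), 1), (np.float64(0.01), 2), (np.float64(0.018), 3), (np.float64(0.022), 3), (np.float64(0.03), 1), (np.float64(0.034), 2), (np.float64(0.038), 35), (np.float64(0.042), 29), (np.float64(0.046), 60), (np.float64(0.05), 376), (np.float64(0.054), 738), (np.float64(0.058), 437), (np.float64(0.062), 146), (np.float64(0.066), 68), (np.float64(0.07), 76), (np.float64(0.074), 209), (np.float64(0.078), 159), (np.float6
[... 1723 characters left out ...]
np.float64(0.074), 98), (np.float64(0.078), 120), (np.float64(0.082), 36), (np.float64(0.086), 11), (np.float64(0.09), 9), (np.float64(0.094), 22), (np.float64(0.098), 75), (np.float64(0.102), 134), (np.float64(0.106), 64), (np.float64(0.11), 196), (np.float64(0.114), 263), (np.float64(0.118), 50), (np.float64(0.122), 16), (np.float64(0.126), 15), (np.float64(0.13), 12), (np.float64(0.134), 8), (np.float64(0.138), 12), (np.float64(0.142), 9), (np.float64(0.146), 47), (np.float64(0.15), 140), (np.float64(0.154), 105), (np.float64(0.158), 84), (np.float64(0.162), 328), (np.float64(0.166), 143), (np.float64(0.17), 37), (np.float64(0.174), 104), (np.float64(0.178), 162), (np.float64(0.182), 23)]
```

```bash
cat > avg.py <<'E'
from h import *
def avg(n,k=6):
    fs=[eyes.grab_frame(n) for _ in range(k)]
    f=dict(fs[-1]); f['z_map']=np.median([a['z_map'] for a in fs],0); f['color']=np.mean([a['color'] for a in fs],0).astype(np.uint8)
    return f
E
python3 - <<'E'
from avg import *
for n in ['top','scene']:
    f=avg(n);np.savez(f'{n}2.npz',**{k:f[k] for k in ['color','z_map','camera_matrix','extrinsics']})
    P,u,v=pts(f)
    m=(P[:,0]>0.42)&(P[:,0]<0.67)&(P[:,1]>0.05)&(P[:,1]<0.31)
    P=P[m]
    b=(P[:,0]<0.66)&(P[:,1]<0.3)
    for lo,hi in [(0.157,0.172),(0.174,0.188),(0.146,0.157),(0.108,0.119),(0.098,0.108)]:
        s=P[(P[:,2]>lo)&(P[:,2]<hi)]
        r=cv2.minAreaRect(s[:,:2].astype(np.float32))
        print(n,lo,hi,len(s),'zmed',np.median(s[:,2]).round(4),[np.round(x,4) for x in r])
    # plot height-coded plan view
    img=np.zeros((600,600,3),np.uint8)
    for p in P[P[:,2]>0.02]:
        x=int((0.31-p[1])/0.26*600);y=int((0.67-p[0])/0.26*600)
        c=cv2.applyColorMap(np.uint8([[np.clip(p[2]/0.19*255,0,255)]]),cv2.COLORMAP_JET)[0,0]
        cv2.circle(img,(x,y),3,c.tolist(),-1)
    cv2.imwrite(f'pics/plan_{n}.png',img)
E
```

```text
top 0.157 0.172 853 zmed 0.164 [array([0.5305, 0.1874]), array([0.1851, 0.1846]), np.float64(4.0686)]
top 0.174 0.188 449 zmed 0.1789 [array([0.5331, 0.2068]), array([0.1854, 0.1558]), np.float64(6.3627)]
top 0.146 0.157 161 zmed 0.1517 [array([0.5339, 0.189 ]), array([0.1846, 0.1881]), np.float64(6.9378)]
top 0.108 0.119 325 zmed 0.1145 [array([0.5295, 0.1848]), array([0.1722, 0.184 ]), np.float64(8.9707)]
top 0.098 0.108 120 zmed 0.1022 [array([0.5343, 0.1887]), array([0.185 , 0.1884]), np.float64(6.506)]
scene 0.157 0.172 588 zmed 0.1648 [array([0.535 , 0.1896]), array([0.1873, 0.1915]), np.float64(6.9002)]
scene 0.174 0.188 285 zmed 0.1795 [array([0.5323, 0.2064]), array([0.1868, 0.1578]), np.float64(6.596)]
scene 0.146 0.157 275 zmed 0.1528 [array([0.5353, 0.1901]), array([0.1851, 0.1925]), np.float64(6.3438)]
scene 0.108 0.119 638 zmed 0.1147 [array([0.5351, 0.1905]), array([0.1855, 0.1927]), np.float64(6.6469)]
scene 0.098 0.108 284 zmed 0.1033 [array([0.5356, 0.1899]), array([0.1846, 0.1922]), np.float64(6.3978)]
```

View pics/plan_top.png

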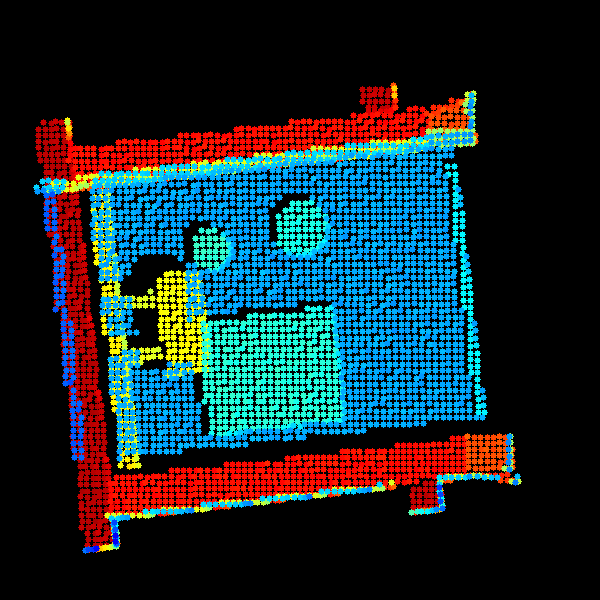

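View pics/plan_scene.png

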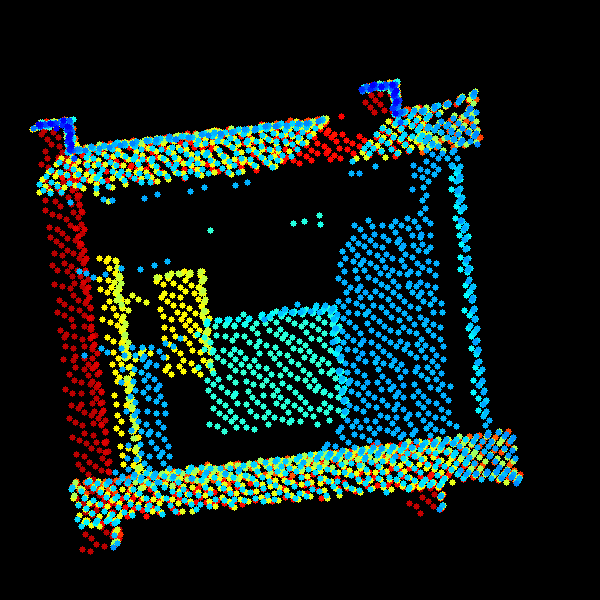

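Run:
```python
from h import *
def ld(n):
    z=np.load(n+'2.npz');return {k:z[k] for k in z.files}
for n in ['top','scene']:
    P,u,v=pts(ld(n))
    for yaw in [95.5,96,96.5,97]:
        a=np.radians(yaw);ex=np.array([np.cos(a),np.sin(a)]);ey=np.array([-ex[1],ex[0]])
        Q=np.c_[(P[:,:2]-[0.534,0.19])@ex,(P[:,:2]-[0.534,0.19])@ey,P[:,2]]
        Q=Q[(abs(Q[:,0])<0.12)&(abs(Q[:,1])<0.105)]
        t=Q[(Q[:,2]>0.158)&(Q[:,2]<0.171)]
        out=[]
        for xlo in np.arange(-0.05,0.07,0.02):
            k=t[(t[:,0]>xlo)&(t[:,0]<xlo+0.02)]
            L=k[k[:,1]>0][:,1];R=k[k[:,1]<0][:,1]
            if len(L)>4 and len(R)>4: out.append([*np.percentile(L,[5,95]),*np.percentile(R,[5,95])])
        out=np.array(out)*1000
        s=[np.polyfit(range(len(out)),out[:,i],1)[0] for i in range(4)]
        print(n,yaw,out.mean(0).round(1),'slope mm/20mm',np.round(s,2))
    a=np.radians(96.4);ex=np.array([np.cos(a),np.sin(a)]);ey=np.array([-ex[1],ex[0]])
    Q=np.c_[(P[:,:2]-[0.534,0.19])@ex,(P[:,:2]-[0.534,0.19])@ey,P[:,2]]
    Q=Q[(abs(Q[:,0])<0.12)&(abs(Q[:,1])<0.105)]
    print('front x 0.5%',[np.percentile(Q[(Q[:,2]>lo)&(Q[:,2]<hi)][:,0]*1000,[0.5,2,99.5]).round(1) for lo,hi in [(.14,.157),(.09,.108)]])
    # lip start: top surface height >0.160 near rails
    for sgn in (1,-1):
        k=Q[(Q[:,1]*sgn>0.062)&(Q[:,1]*sgn<0.085)]
        for x0 in np.arange(-0.1,-0.05,0.004):
            kk=k[(k[:,0]>x0)&(k[:,0]<x0+0.004)&(k[:,2]>0.14)]
            if len(kk): print(sgn,x0.round(3),len(kk),np.median(kk[:,2]).round(4),end='; ')
        print()
    pl=Q[(abs(Q[:,1])<0.04)&(Q[:,0]>-0.03)&(Q[:,2]>0.09)&(Q[:,2]<0.16)]
    print('plug',np.percentile(pl,[0,2,10,50,90,98,100],axis=0).round(4).tolist())
    kz=Q[(abs(Q[:,1])>0.062)&(Q[:,0]<-0.078)]
    h,e=np.histogram(kz[:,2],np.arange(0.03,0.19,0.002));print([(round(float(a),3),int(b)) for a,b in zip(e,h) if b>2])
```

```text
top 95.5 [ 63.6  79.8 -80.5 -64.1] slope mm/20mm [0.37 0.35 0.46 0.37]
top 96 [ 63.5  79.7 -80.6 -64.1] slope mm/20mm [0.16 0.21 0.2  0.23]
top 96.5 [ 63.4  79.6 -80.7 -64.2] slope mm/20mm [-0.03  0.04  0.04  0.06]
top 97 [ 63.3  79.6 -80.8 -64.3] slope mm/20mm [-0.22 -0.19 -0.1  -0.18]
front x 0.5% [array([-94.9, -94.3,  90.8]), array([-95.5, -94.8,  91.3])]
1 -0.096 9 0.1525; 1 -0.092 14 0.1525; 1 -0.088 9 0.153; 1 -0.084 12 0.1527; 1 -0.08 9 0.1524; 1 -0.076 13 0.1634; 1 -0.072 13 0.1639; 1 -0.068 8 0.1642; 1 -0.064 16 0.1642; 1 -0.06 9 0.1649; 1 -0.056 14 0.1647; 1 -0.052 11 0.1644; 
-1 -0.096 6 0.1524; -1 -0.092 12 0.1522; -1 -0.088 12 0.1527; -1 -0.084 11 0.1516; -1 -0.08 9 0.1531; -1 -0.076 14 0.1608; -1 -0.072 12 0.1639; -1 -0.068 10 0.1639; -1 -0.064 14 0.1636; -1 -0.06 12 0.1647; -1 -0.056 15 0.1651; -1 -0.052 13 0.1645; 
plug [[0.0306, -0.0394, 0.1019], [0.0312, -0.0363, 0.104], [0.0335, -0.0224, 0.1118], [0.0549, 0.0003, 0.1187], [0.0725, 0.0223, 0.1209], [0.0747, 0.0361, 0.122], [0.0753, 0.0393, 0.1267]]
[(0.048, 4), (0.05, 7), (0.052, 4), (0.054, 5), (0.056, 4), (0.06, 
[... 747 characters left out ...]
 0.1647; 
-1 -0.1 2 0.1532; -1 -0.096 10 0.1532; -1 -0.092 8 0.1532; -1 -0.088 6 0.1536; -1 -0.084 7 0.1539; -1 -0.08 8 0.1537; -1 -0.076 16 0.1618; -1 -0.072 14 0.165; -1 -0.068 7 0.1637; -1 -0.064 19 0.1645; -1 -0.06 8 0.1657; -1 -0.056 3 0.1647; -1 -0.052 5 0.165; 
plug [[0.0292, -0.0323, 0.102], [0.0299, -0.0292, 0.1046], [0.0309, -0.0217, 0.1078], [0.0557, -0.001, 0.1185], [0.07, 0.0248, 0.1213], [0.074, 0.0373, 0.1226], [0.0753, 0.0387, 0.1234]]
[(0.05, 15), (0.052, 24), (0.054, 10), (0.056, 12), (0.058, 7), (0.06, 6), (0.062, 3), (0.1, 17), (0.102, 29), (0.104, 11), (0.106, 5), (0.108, 4), (0.11, 9), (0.148, 7), (0.15, 10), (0.152, 32), (0.154, 14), (0.156, 4), (0.158, 4), (0.16, 10)]
```

>>> apply_moves(
  moves=[
    [0.3, 0, 0, 0, 0.086],
    [0.3, -0.02, 0.014, 0, 0],
    [0.3, -0.03, 0.02, 0, 0],
    [0.3, -0.03, 0.02, 0, 0],
    [0.3, -0.03, 0.02, 0, 0],
    [0.3, -0.03, 0.02, 0, 0],
    [0.3, -0.03, 0.02, 0, 0],
    [0.3, -0.03, 0.02, 0, 0],
    [0.3, -0.03, 0.02, 0, 0],
    [0.3, -0.03, 0.02, 0, 0],
    [0.3, -0.03, 0.02, 0, 0],
    [0.3, -0.03, 0.02, 0, 0],
  ],
  newtons=50,
)

```text
t: 2.95
eef_pos: [0.4437, -0.3951, 0.2269]
ee_rot: [-3.141, 0.0, -2.991]
force: [0.7, -1.2, 0.3]
width: 0.0569
```

>>> apply_moves(
  moves=[
    [0.3, -0.03, 0.02, 0, 0],
    [0.3, -0.03, 0.02, 0, 0],
    [0.3, -0.03, 0.02, 0, 0.0],
    [0.3, -0.025, 0.015, 0, 0],
    [0.3, -0.015, 0.01, 0, 0],
    [0.3, -0.006, 0.003, 0, 0],
    [0.3, 0, 0, 0, 0],
    [0.3, 0, 0, 0, 0],
  ],
)

```text
t: 3.62
eef_pos: [0.5633, -0.2893, 0.2264]
ee_rot: [3.141, -0.001, -2.991]
force: [0.0, 0.5, -0.4]
width: 0.0567
```

Run:
```python
from avg import *
s=arm.get_state();print(s['t'],s['eef_pos'],s['ee_rot'],s['force'],s['width'],s['q'])
f=eyes.grab_frame('wrist');save(f,'w1');np.savez('w1.npz',**{k:f[k] for k in ['color','z_map','camera_matrix','extrinsics']})
```

```text
3.6167 [ 0.5633216  -0.28930953  0.2263538 ] [ 3.14141709e+00 -6.34498183e-04 -2.99059330e+00] [ 0.04632848  0.48167293 -0.41263763] 0.056730314295609846 [-1.66726106e-01  2.91219107e-01 -8.58140811e-02  3.38143273e-05
 -1.19442073e+00 -1.25308336e+00]
```

View pics/w1.png

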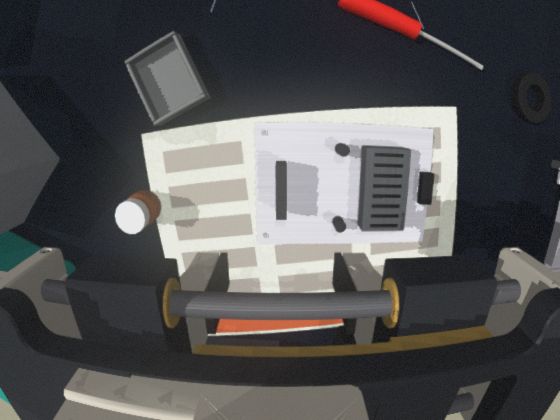

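```bash
cat >> h.py <<'E'
def wpts(f):
    K=f['camera_matrix'];T=f['extrinsics'];z=f['z_map']
    v,u=np.nonzero(z>0);d=z[v,u]
    a=(u-K[0,2])/K[0,0];b=(v-K[1,2])/K[1,1];th=np.hypot(a,b);k=np.where(th>1e-9,np.tan(th)/np.maximum(th,1e-9),1)
    P=np.c_[a*k*d,-b*k*d,-d]@T[:3,:3].T+T[:3,3]
    return P,u,v
E
python3 - <<'E'
from h import *
z=np.load('w1.npz');f={k:z[k] for k in z.files}
P,u,v=wpts(f)
m=(u>265)&(u<300)&(v>150)&(v<230)&(P[:,2]>0.03)
g=P[m];print(len(g),np.median(g[:,2]),cv2.minAreaRect(g[:,:2].astype(np.float32)),g.min(0),g.max(0))
t=g[g[:,2]>np.percentile(g[:,2],60)-0.004];print(t.mean(0),cv2.minAreaRect(t[:,:2].astype(np.float32)))
# sheet: bright pixels in tray area
hsv=cv2.cvtColor(f['color'],cv2.COLOR_RGB2HSV)
m=(u>245)&(u<440)&(v>115)&(v<245)&(P[:,2]>0.0026)&(P[:,2]<0.012)
s=P[m];print(len(s),np.median(s[:,2]),cv2.minAreaRect(s[:,:2].astype(np.float32)))
k=(u>365)&(u<405)&(v>150)&(v<228)&(P[:,2]>0.024);print('module',cv2.minAreaRect(P[k][:,:2].astype(np.float32)),np.median(P[k][:,2]))
E
```

```text
615 0.046041196524747585 ((0.5626406669616699, -0.287375271320343), (0.059705011546611786, 0.011028471402823925), 8.608148574829102) [ 0.53246689 -0.29725054  0.03304621] [ 0.59298222 -0.27753912  0.04819562]
[ 0.56235916 -0.2874535   0.04608194] ((0.562798023223877, -0.2872777581214905), (0.05939297750592232, 0.011022091843187809), 8.461410522460938)
17817 0.005993245409096459 ((0.5423100590705872, -0.2010992467403412), (0.1718195378780365, 0.26390770077705383), 7.920864582061768)
module ((0.5439119935035706, -0.16716066002845764), (0.09363804012537003, 0.0492832288146019), 12.859912872314453) 0.03236452317917693
```

>>> apply_moves(
  moves=[
    [0.3, 0, 0.0015, 0.02, 0],
    [0.3, 0, 0, 0.03, 0],
    [0.3, 0, 0, 0.035, 0],
    [0.3, 0, 0, 0.035, 0],
    [0.3, 0, 0, 0.03, 0],
    [0.3, 0, 0, 0.02, 0],
    [0.3, 0, 0, 0.02, 0],
    [0.3, 0, 0, 0.015, 0],
    [0.3, 0, 0, 0.007, 0],
    [0.3, 0, 0, 0.004, 0],
    [0.3, 0, 0, 0, 0],
  ],
)

```text
t: 4.58
eef_pos: [0.5629, -0.2883, 0.0103]
ee_rot: [3.141, -0.001, -2.992]
force: [1.3, -0.2, 0.2]
width: 0.0568
```

>>> apply_moves(
  moves=[
    [-1, 0, 0, 0, 0],
    [-1, 0, 0, 0, 0],
    [-1, 0, 0, 0, 0],
    [-1, 0, 0, 0, 0],
    [-1, 0, 0, 0, 0],
    [-1, 0, 0, 0, 0],
    [-1, 0, 0, 0, 0],
  ],
  newtons=50,
)

```text
t: 5.17
eef_pos: [0.5637, -0.2875, 0.0107]
ee_rot: [-3.142, 0.0, -2.991]
force: [-0.1, 0.4, 0.0]
width: 0.0155
```

>>> apply_moves(
  moves=[
    [-1, 0, 0, 0, 0],
    [-1, 0, 0, 0, 0],
    [-1, 0, 0, 0, 0],
    [-1, 0, 0, 0, 0],
  ],
  newtons=50,
)

```text
t: 5.5
eef_pos: [0.5637, -0.2877, 0.0107]
ee_rot: [-3.141, 0.0, -2.991]
force: [0.7, -1.2, 2.0]
width: 0.0117
```

>>> apply_moves(
  moves=[
    [-1, 0, 0, -0.003, 0],
    [-1, 0, 0, -0.006, 0],
    [-1, 0, 0, -0.012, 0],
    [-1, 0, 0, -0.018, 0],
    [-1, 0, 0, -0.02, 0],
    [-1, 0, 0, -0.02, 0],
    [-1, 0, 0, -0.02, 0],
    [-1, 0, 0, -0.015, 0],
    [-1, 0, 0, -0.01, 0],
    [-1, 0, 0, -0.006, 0],
    [-1, 0, 0, 0, 0],
    [-1, 0, 0, 0, 0],
  ],
)

```text
t: 6.5
eef_pos: [0.5632, -0.2874, 0.1402]
ee_rot: [3.141, -0.0, -2.991]
force: [0.7, 1.0, -4.3]
width: 0.0119
```

Run:
```python
from avg import *
s=arm.get_state();print(s['t'],s['eef_pos'],s['ee_rot'],s['force'],s['moment'],s['width'])
tc=s['eef_pos']
for n in ['top','scene']:
    f=avg(n,3);save(f,n+'3')
    np.savez(f'{n}3.npz',**{k:f[k] for k in ['color','z_map','camera_matrix','extrinsics']})
    P,u,v=pts(f)
    a=np.radians(98.6);ex=np.array([np.cos(a),np.sin(a)]);ey=np.array([-ex[1],ex[0]])
    Q=np.c_[(P[:,:2]-tc[:2])@ex,(P[:,:2]-tc[:2])@ey,P[:,2]]
    m=(Q[:,0]>0.02)&(Q[:,0]<0.2)&(abs(Q[:,1])<0.08)&(Q[:,2]>0.06)
    S=Q[m]
    e=S[(abs(S[:,1])>0.055)&(abs(S[:,1])<0.073)&(S[:,0]<0.185)]
    A=np.c_[e[:,:2],np.ones(len(e))]
    w=np.ones(len(e),bool)
    for _ in range(5):
        c=np.linalg.lstsq(A[w],e[w,2],rcond=None)[0];r=e[:,2]-A@c;w=abs(r)<0.004
    print(n,len(e),w.sum(),'plane',c,'rms',r[w].std(),'tilt deg',np.degrees(np.arctan(c[:2])))
    print('  topsurf z at grip',c[2],'rear',c[2]+c[0]*0.19)
    r=cv2.minAreaRect(e[w][:,:2].astype(np.float32));print(r)
    k=S[abs(S[:,2]-(np.c_[S[:,:2],np.ones(len(S))]@c))<0.005]
    print(np.percentile(k,[0.3,1,99,99.7],axis=0).round(4).tolist())
    for x0 in np.arange(0.03,0.18,0.02):
        kk=k[(k[:,0]>x0)&(k[:,0]<x0+0.02)]; print(x0.round(2),np.percentile(kk[:,1],[1,99]).round(4),end=' ')
```

```text
6.5 [ 0.56322978 -0.28738995  0.14021831] [ 3.14113572e+00 -2.50016003e-04 -2.99095237e+00] [ 0.67782192  1.00751688 -4.32480417] [-0.31696226 -0.03573519 -0.04259352] 0.01194588151976455
top 771 24 plane [ 1.98457517 -1.82075135  0.19307117] rms 0.001604971157193775 tilt deg [ 63.25709652 -61.22336123]
  topsurf z at grip 0.19307117335722193 rear 0.5701404556070664
((0.07567515969276428, -0.0005133152008056641), (0.0277999397367239, 0.16529236733913422), 38.424766540527344)
[[0.0215, -0.0774, 0.1291], [0.0218, -0.0772, 0.1302], [0.1976, 0.0728, 0.6008], [0.1987, 0.0741, 0.603]]
0.03 [0.0143 0.0745] 0.05 [0.0216 0.0262] Traceback (most recent call last):
  File "<stdin>", line 23, in <module>
    return _quantile_unchecked(
        a, q, axis, out, overwrite_input, method, keepdims, weights)
    return _ureduce(a,
                    func=_quantile_ureduce_func,
    ...<5 lines>...
                    overwrite_input=overwrite_input,
                    method=method)
    r = func(a, **kwargs)
    result = _quantile(arr,
                       quantiles=q,
    ...<2 lines>...
                       out=out,
                       weights=wgt)
    slices_having_nans = np.isnan(arr[-1, ...])
                                  ~~~^^^^^^^^^
IndexError: index -1 is out of bounds for axis 0 with size 0
```

View pics/top3.png

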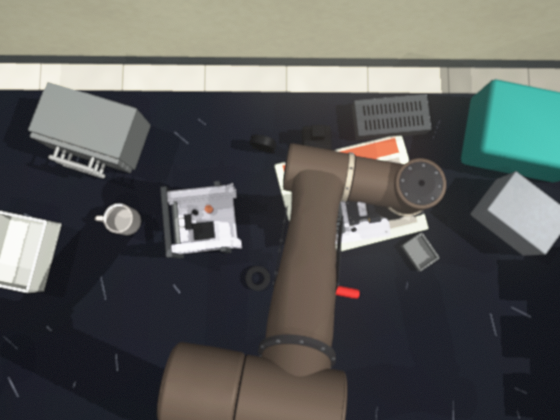

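```bash
cat > trayfit.py <<'E'
from avg import *
def rfit(e,z,tol=0.003):
    A=np.c_[e,np.ones(len(e))]
    w=np.abs(z-np.median(z))<0.012
    for _ in range(8):
        c=np.linalg.lstsq(A[w],z[w],rcond=None)[0];r=z-A@c;w=abs(r)<tol
    return c,r,w
def fit(n,f,yaw,tc):
    P,u,v=(wpts if n=='wrist' else pts)(f)
    a=np.radians(yaw);ex=np.array([np.cos(a),np.sin(a)]);ey=np.array([-ex[1],ex[0]])
    Q=np.c_[(P[:,:2]-tc[:2])@ex,(P[:,:2]-tc[:2])@ey,P[:,2]]
    m=(Q[:,0]>0.01)&(Q[:,0]<0.2)&(abs(Q[:,1])<0.085)&(abs(Q[:,2]-tc[2]+0.006)<0.03)
    S=Q[m]
    e=S[(abs(S[:,1])>0.054)&(abs(S[:,1])<0.071)&(S[:,0]<0.185)]
    if len(e)<50: print(n,'few',len(e));return
    c,r,w=rfit(e[:,:2],e[:,2])
    print(n,len(e),w.sum(),'rms',r[w].std().round(4),'tilt deg x,y',np.degrees(np.arctan(c[:2])).round(2),'topz-tcpz at grip',(c[2]-tc[2]).round(4),'rear underside z',(c[2]+c[0]*0.19-0.004).round(4))
    k=S[abs(S[:,2]-(np.c_[S[:,:2],np.ones(len(S))]@c))<0.003]
    print('  x max',np.percentile(k[:,0],[99,99.7]).round(4))
    for x0 in np.arange(0.03,0.19,0.02):
        kk=k[(k[:,0]>x0)&(k[:,0]<x0+0.02)]
        if len(kk)>5: print(x0.round(2),np.percentile(kk[:,1],[1,99]).round(4),end=' ')
    print()
    return c
E
python3 - <<'E'
from trayfit import *
s=arm.get_state();tc=s['eef_pos'];print(s['t'],s['force'],s['moment'])
for n in ['scene','wrist']:
    f=avg(n,3);save(f,n+'3')
    np.savez(f'{n}3.npz',**{k:f[k] for k in ['color','z_map','camera_matrix','extrinsics']})
    fit(n,f,98.6,tc)
E
```

```text
6.65 [ 0.8313042   0.7637975  -4.73594063] [-0.33408513 -0.05531757 -0.03535755]
scene 372 364 rms 0.0012 tilt deg x,y [-0.05  0.25] topz-tcpz at grip -0.0055 rear underside z 0.1296
  x max [0.1873 0.1891]
0.03 [-0.0744  0.0155] 0.05 [-0.0744  0.018 ] 0.07 [-0.0748  0.0727] 0.09 [-0.074   0.0754] 0.11 [-0.0745 -0.005 ] 0.13 [-0.0741 -0.0475] 0.15 [-0.0741  0.0745] 0.17 [-0.074   0.0746] 
wrist 7888 7888 rms 0.0004 tilt deg x,y [-0.11  0.05] topz-tcpz at grip -0.0038 rear underside z 0.1311
  x max [0.1872 0.1899]
0.03 [0.0046 0.0753] 0.05 [0.0045 0.0753] 0.07 [-0.0045  0.0754] 0.09 [-0.0642  0.0754] 0.11 [0.0503 0.0757] 0.13 [0.0505 0.0757] 0.15 [0.0479 0.0757] 0.17 [0.014  0.0756]
```

View pics/scene3.png

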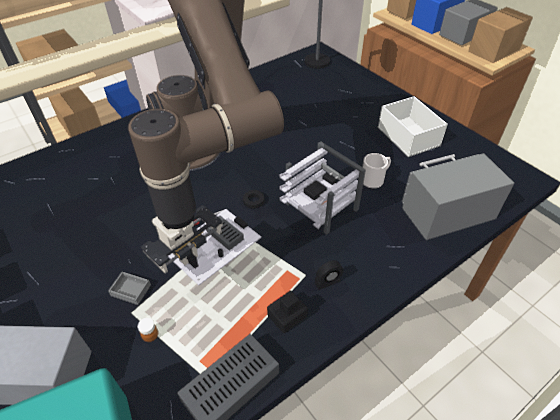

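View pics/wrist3.png

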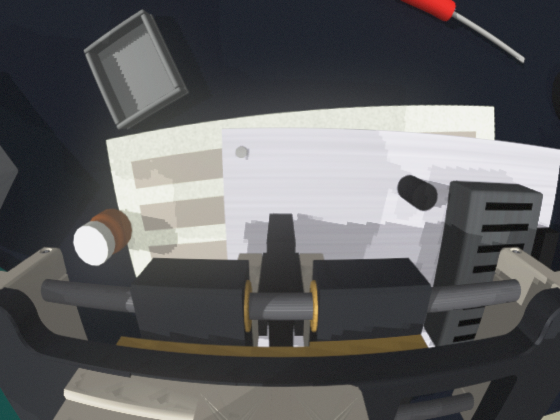

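>>> apply_moves(
  moves=[
    [-1, -0.001, 0.006, 0, 0.012],
    [-1, -0.002, 0.014, 0, 0.013],
    [-1, -0.003, 0.02, 0, 0.012],
    [-1, -0.003, 0.024, 0.002, 0],
    [-1, -0.003, 0.024, 0.003, 0],
    [-1, -0.003, 0.024, 0.004, 0],
    [-1, -0.003, 0.022, 0.004, 0],
    [-1, -0.003, 0.018, 0.003, 0],
    [-1, -0.003, 0.012, 0.002, 0],
    [-1, -0.0013, 0.008, 0.0015, 0],
    [-1, 0, 0, 0, 0],
    [-1, 0, 0, 0, 0],
  ],
)

```text
t: 7.95
eef_pos: [0.5684, -0.1137, 0.1211]
ee_rot: [-3.141, -0.0, -3.027]
force: [-0.2, -0.6, -3.9]
width: 0.0119
```

Run:
```python
from trayfit import *
s=arm.get_state();tc=s['eef_pos'];print(s['t'],tc,s['ee_rot'],s['force'],s['moment'])
ex=np.array([np.cos(np.radians(96.5)),np.sin(np.radians(96.5))]);ey=np.array([-ex[1],ex[0]])
d=tc[:2]-[0.5429,0.1150];print('rack coords of TCP',d@ex,d@ey)
for n in ['scene','top']:
    f=avg(n,3);save(f,n+'4')
    np.savez(f'{n}4.npz',**{k:f[k] for k in ['color','z_map','camera_matrix','extrinsics']})
    fit(n,f,np.degrees(s['ee_rot'][2])-90+360,tc)
    c=f['color'][:,:,::-1]
    c=c[130:320,100:400] if n=='scene' else c[110:280,150:440]
    cv2.imwrite(f'pics/{n}4c.png',cv2.resize(c,None,fx=2.6,fy=2.6,interpolation=cv2.INTER_CUBIC))
```

```text
7.95 [ 0.56842222 -0.11374592  0.12112023] [-3.14141868e+00 -1.18212157e-04 -3.02724177e+00] [-0.21306306 -0.57544085 -3.9424279 ] [-0.35520128 -0.06677333  0.04657766]
rack coords of TCP -0.2301647077425289 0.0005366092638457355
scene 297 288 rms 0.0013 tilt deg x,y [-0.09  0.11] topz-tcpz at grip -0.0056 rear underside z 0.1112
  x max [0.1884 0.1893]
0.03 [-0.0733  0.0163] 0.05 [-0.0732  0.0162] 0.07 [-0.0739  0.0188] 0.09 [-0.0745  0.0735] 0.11 [-0.0745  0.0753] 0.13 [-0.075  -0.0484] 0.15 [-0.0744  0.0375] 0.17 [-0.0741  0.0736] 
top 313 265 rms 0.0015 tilt deg x,y [-0.18 -0.53] topz-tcpz at grip -0.0058 rear underside z 0.1107
  x max [0.1529 0.1541]
0.03 [0.0249 0.0749] 0.05 [0.0253 0.0748] 0.07 [0.0321 0.0748] 0.09 [0.0217 0.0744] 0.11 [-0.0679  0.0747] 0.13 [0.0445 0.074 ] 0.15 [0.0409 0.0735]
```

View pics/scene4c.png

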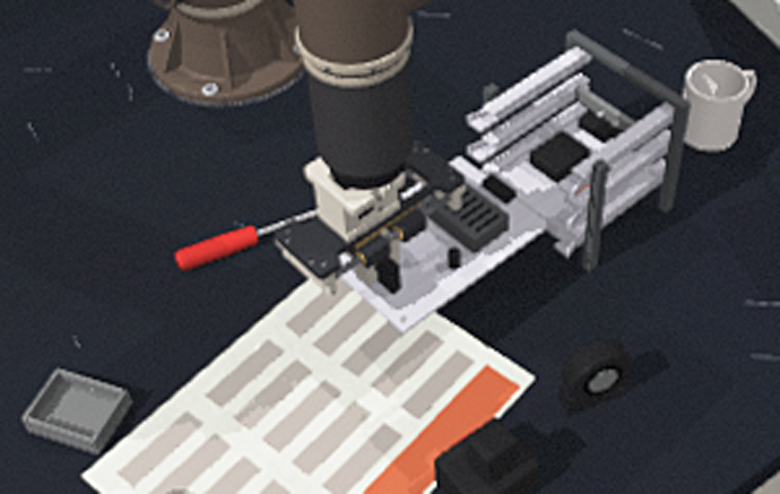

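View pics/top4c.png

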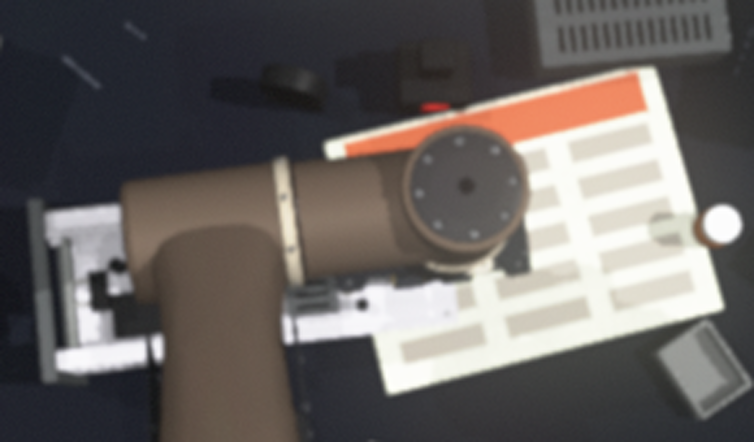

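>>> apply_moves(
  moves=[
    [-1, -0.0004, 0.005, 0, 0],
    [-1, 0, 0.008, 0, 0],
    [-1, 0, 0.008, 0, 0],
    [-1, 0, 0.006, 0, 0],
    [-1, 0, 0.003, 0, 0],
    [-1, 0, 0, 0.002, 0],
    [-1, 0, 0, 0.0015, 0],
    [-1, 0, 0, 0.001, 0],
    [-1, 0, 0, 0, 0],
    [-1, 0, 0, 0, 0],
  ],
)

```text
t: 9.08
eef_pos: [0.5652, -0.0842, 0.1164]
ee_rot: [-3.142, -0.0, -3.028]
force: [-0.2, -0.3, -4.1]
width: 0.0117
```

>>> apply_moves(
  moves=[
    [-1, 0, 0, 0.0005, 0],
    [-1, 0, 0, 0.0005, 0],
    [-1, 0, 0, 0.0005, 0],
    [-1, 0, 0, 0, 0],
  ],
)

```text
t: 9.42
eef_pos: [0.5653, -0.084, 0.115]
ee_rot: [3.142, -0.0, -3.028]
force: [0.3, 0.5, -4.9]
width: 0.0115
```

>>> apply_moves(
  moves=[
    [-1, 0, 0, 0.0005, 0],
    [-1, 0, 0, 0.0003, 0],
    [-1, 0, 0, 0, 0],
    [-1, 0, 0, 0, 0],
  ],
)

```text
t: 9.75
eef_pos: [0.5653, -0.084, 0.1143]
ee_rot: [3.142, -0.0, -3.028]
force: [1.5, 1.3, -3.7]
width: 0.0118
```

>>> apply_moves(
  moves=[
    [-1, 0, 0, 0.0004, 0],
    [-1, 0, 0, 0, 0],
    [-1, 0, 0, 0, 0],
  ],
)

```text
t: 10.0
eef_pos: [0.5653, -0.0839, 0.1138]
ee_rot: [-3.142, -0.0, -3.028]
force: [-0.1, 0.0, -4.2]
width: 0.0117
```

Run:
```python
from station import arm
s=arm.get_state();print(s['eef_pos'],s['force'],s['moment'])
```

```text
[ 0.56532913 -0.08393966  0.1138487 ] [-0.1114171   0.01543329 -4.23743696] [-0.3523487  -0.0376593  -0.03013995]
```

>>> apply_moves(
  moves=[
    [-1, 0, 0, 0.0005, 0],
    [-1, 0, 0, 0, 0],
    [-1, 0, 0, 0, 0],
  ],
)

```text
t: 10.25
eef_pos: [0.5653, -0.084, 0.1133]
ee_rot: [-3.142, -0.0, -3.028]
force: [-0.4, -0.2, -3.8]
width: 0.0114
```

Run:
```python
from station import arm
s=arm.get_state();print(s['eef_pos'],s['force'],s['moment'])
```

```text
[ 0.56528045 -0.08396348  0.1133166 ] [-0.42000673 -0.16861389 -3.8280471 ] [-0.31065387 -0.02797394  0.00113687]
```

>>> apply_moves(
  moves=[
    [-1, 0, 0, 0.0005, 0],
    [-1, 0, 0, 0, 0],
    [-1, 0, 0, 0, 0],
  ],
)

```text
t: 10.5
eef_pos: [0.5654, -0.084, 0.1129]
ee_rot: [3.142, 0.0, -3.028]
force: [-0.6, -0.5, -4.1]
width: 0.0118
```

Run:
```python
from station import arm
s=arm.get_state();print(s['eef_pos'],s['force'],s['moment'])
```

```text
[ 0.56537821 -0.08395741  0.11289903] [-0.58583467 -0.46932157 -4.08484359] [-0.32449799 -0.03328409  0.03194607]
```

>>> apply_moves(
  moves=[
    [-1, 0, 0, 0.0005, 0],
    [-1, 0, 0, 0, 0],
    [-1, 0, 0, 0, 0],
  ],
)

```text
t: 10.75
eef_pos: [0.5654, -0.084, 0.1125]
ee_rot: [-3.142, 0.0, -3.028]
force: [-0.8, -0.8, -1.9]
width: 0.0117
```

Run:
```python
from station import arm
s=arm.get_state();print(s['eef_pos'],s['force'],s['moment'])
```

```text
[ 0.56544762 -0.08398354  0.11254633] [-0.80852088 -0.77047172 -1.85003771] [-0.22367893  0.0537647  -0.01291333]
```

>>> apply_moves(
  moves=[
    [-1, 0, 0, -0.0015, 0],
    [-1, 0, 0.002, 0, 0],
    [-1, 0, 0.003, 0, 0],
    [-1, 0, 0.003, 0, 0],
    [-1, 0, 0.003, 0, 0],
    [-1, 0, 0.003, 0, 0],
    [-1, 0, 0.003, 0, 0],
    [-1, 0, 0.003, 0, 0],
    [-1, 0, 0, 0, 0],
  ],
)

```text
t: 11.5
eef_pos: [0.563, -0.0635, 0.1139]
ee_rot: [3.142, 0.0, -3.027]
force: [0.2, -0.1, -4.9]
width: 0.0113
```

Run:
```python
from station import arm
s=arm.get_state();print(s['eef_pos'],s['force'],s['moment'])
```

```text
[ 0.56302361 -0.06348315  0.11386143] [ 0.16347013 -0.06588927 -4.88626628] [-0.38674532 -0.04828101 -0.0064659 ]
```

>>> apply_moves(
  moves=[
    [-1, 0, 0.003, 0, 0],
    [-1, 0, 0.004, 0, 0],
    [-1, 0, 0.004, 0, 0],
    [-1, 0, 0.004, 0, 0],
    [-1, 0, 0.004, 0, 0],
    [-1, 0, 0.003, 0, 0],
    [-1, 0, 0, 0, 0],
  ],
)

```text
t: 12.08
eef_pos: [0.5606, -0.0416, 0.1139]
ee_rot: [3.142, 0.0, -3.027]
force: [-0.8, 0.0, -3.0]
width: 0.0116
```

Run:
```python
from trayfit import *
s=arm.get_state();tc=s['eef_pos'];print(tc,s['force'],s['moment'])
ex=np.array([np.cos(np.radians(96.5)),np.sin(np.radians(96.5))]);ey=np.array([-ex[1],ex[0]])
d=tc[:2]-[0.5429,0.1150];print('rack coords of TCP',d@ex,d@ey,s['ee_rot'])
f=avg('scene',3)
c=f['color'][:,:,::-1][130:270,220:400]
cv2.imwrite('pics/sc5.png',cv2.resize(c,None,fx=4,fy=4,interpolation=cv2.INTER_CUBIC))
```

```text
[ 0.56057286 -0.04160105  0.11390931] [-0.76464623  0.0210463  -2.9686423 ] [-0.30594079 -0.03547149  0.04781454]
rack coords of TCP -0.15759501942300386 0.00016848382576054282 [ 3.14151928e+00  1.34377826e-04 -3.02725321e+00]
```

View pics/sc5.png

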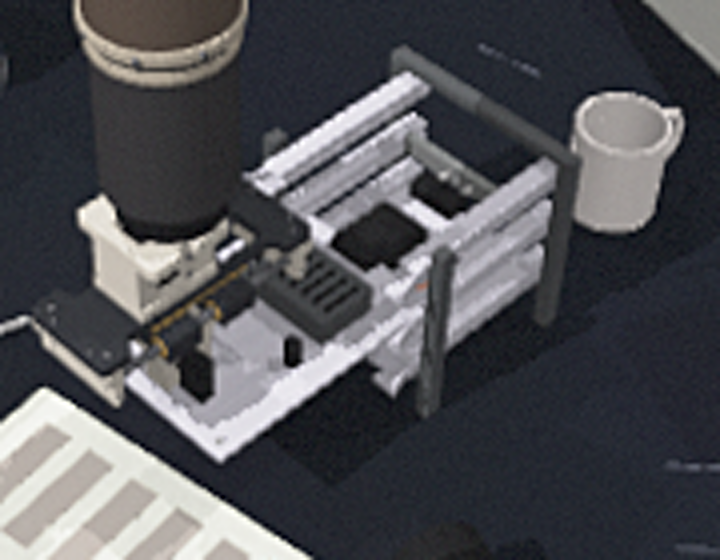

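>>> apply_moves(
  moves=[
    [-1, 0, 0.003, 0, 0],
    [-1, 0, 0.004, 0, 0],
    [-1, 0, 0.004, 0, 0],
    [-1, 0, 0.004, 0, 0],
    [-1, 0, 0.004, 0, 0],
    [-1, 0, 0.004, 0, 0],
    [-1, 0, 0.004, 0, 0],
    [-1, 0, 0.003, 0, 0],
    [-1, 0, 0, 0, 0],
  ],
)

```text
t: 12.98
eef_pos: [0.5572, -0.0118, 0.1139]
ee_rot: [3.142, 0.0, -3.027]
force: [-0.0, 0.0, -4.1]
width: 0.012
```

```bash
cat > st.py <<'E'
from h import *
s=arm.get_state();tc=s['eef_pos'];print(s['t'],tc.round(4),s['force'].round(2),s['moment'].round(3))
ex=np.array([np.cos(np.radians(96.5)),np.sin(np.radians(96.5))]);ey=np.array([-ex[1],ex[0]])
d=tc[:2]-[0.5429,0.1150];print('rear x',d@ex+0.19,'y',d@ey,'F along',s['force'][:2]@ex,'lat',s['force'][:2]@ey)
E
python3 st.py
```

```text
12.9833 [ 0.5572 -0.0118  0.1139] [-0.02  0.05 -4.11] [-0.33  -0.027 -0.013]
rear x 0.06239616440953921 y 0.00019500548953622833 F along 0.048633170640348757 lat 0.01643612650696973
```

>>> apply_moves(
  moves=[
    [-1, 0, 0.003, 0, 0],
    [-1, 0, 0.004, 0, 0],
    [-1, 0, 0.004, 0, 0],
    [-1, 0, 0.004, 0, 0],
    [-1, 0, 0.004, 0, 0],
    [-1, 0, 0.004, 0, 0],
    [-1, 0, 0.004, 0, 0],
    [-1, 0, 0.002, 0, 0],
    [-1, 0, 0, 0, 0],
  ],
)

```text
t: 13.73
eef_pos: [0.5539, 0.0169, 0.1139]
ee_rot: [3.142, 0.0, -3.027]
force: [0.8, 0.0, -3.9]
width: 0.0118
```

```bash
python3 st.py
```

```text
13.7333 [0.5539 0.0169 0.1139] [ 0.77  0.03 -3.87] [-0.398 -0.041  0.014]
rear x 0.09128326777624565 y 0.00021651171876199433 F along -0.061917807060359355 lat -0.7675770810118859
```

>>> apply_moves(
  moves=[
    [-1, 0, 0.002, 0, 0],
    [-1, 0, 0.002, 0, 0],
    [-1, 0, 0.002, 0, 0],
    [-1, 0, 0.002, 0, 0],
    [-1, 0, 0.001, 0, 0],
    [-1, 0, 0, 0, 0],
  ],
)

```text
t: 14.23
eef_pos: [0.5528, 0.0255, 0.1139]
ee_rot: [3.142, -0.0, -3.028]
force: [0.2, -0.5, -5.3]
width: 0.0115
```

>>> apply_moves(
  moves=[
    [-1, 0, 0.001, 0, 0],
    [-1, 0, 0.001, 0, 0],
    [-1, 0, 0.001, 0, 0],
    [-1, 0, 0, 0, 0],
  ],
)

```text
t: 14.57
eef_pos: [0.5525, 0.0284, 0.1139]
ee_rot: [3.142, 0.0, -3.028]
force: [0.4, -0.3, -4.0]
width: 0.0119
```

```bash
python3 st.py
```

```text
14.5667 [0.5525 0.0284 0.1139] [ 0.38 -0.34 -4.03] [-0.386 -0.057 -0.055]
rear x 0.10290107904725626 y 0.0002815722707911561 F along -0.3827151248597105 lat -0.3339062955559998
```

>>> apply_moves(
  moves=[
    [-1, 0, 0.001, 0, 0],
    [-1, 0, 0.001, 0, 0],
    [-1, 0, 0, 0, 0],
  ],
)

```text
t: 14.82
eef_pos: [0.5523, 0.0304, 0.1139]
ee_rot: [3.142, 0.0, -3.028]
force: [0.5, -0.4, -4.2]
width: 0.0119
```

```bash
python3 st.py
```

```text
14.8167 [0.5523 0.0304 0.1139] [ 0.47 -0.43 -4.24] [-0.403 -0.016 -0.014]
rear x 0.10491563774523009 y 0.00026253134257792044 F along -0.4839165676590257 lat -0.4193324033241811
```

>>> apply_moves(
  moves=[
    [-1, 0, 0.001, 0, 0],
    [-1, 0, 0.0005, 0, 0],
    [-1, 0, 0, 0, 0],
  ],
)

```text
t: 15.07
eef_pos: [0.5521, 0.0319, 0.1139]
ee_rot: [3.142, 0.0, -3.028]
force: [-0.5, 0.8, -4.1]
width: 0.0119
```

>>> apply_moves(
  moves=[
    [-1, 0, 0.0005, 0, 0],
    [-1, 0, 0.0005, 0, 0],
    [-1, 0, 0, 0, 0],
  ],
)

```text
t: 15.32
eef_pos: [0.5519, 0.0324, 0.1139]
ee_rot: [-3.141, -0.0, -3.028]
force: [1.6, -4.0, -4.4]
width: 0.0117
```

>>> apply_moves(
  moves=[
    [-1, 0, 0.0005, 0, 0],
    [-1, 0, 0.0005, 0, 0],
    [-1, 0, 0, 0, 0],
  ],
)

```text
t: 15.57
eef_pos: [0.5518, 0.0333, 0.1139]
ee_rot: [-3.141, -0.0, -3.028]
force: [0.9, -5.8, -3.8]
width: 0.0117
```

```bash
python3 st.py
```

```text
15.5667 [0.5518 0.0333 0.1139] [ 0.92 -5.83 -3.78] [-2.137 -0.279 -0.016]
rear x 0.10783966143690886 y 0.0004144395981016721 F along -5.899373206857651 lat -0.2487787817298562
```

>>> apply_moves(
  moves=[
    [-1, 0, 0.0005, 0, 0],
    [-1, 0, 0.0005, 0, 0],
    [-1, 0, 0.0005, 0, 0],
    [-1, 0, 0.0005, 0, 0],
    [-1, 0, 0, 0, 0],
  ],
)

```text
t: 15.98
eef_pos: [0.5516, 0.0354, 0.1139]
ee_rot: [-3.141, -0.0, -3.028]
force: [1.2, -5.2, -3.2]
width: 0.0117
```

>>> apply_moves(
  moves=[
    [-1, 0, 0.0005, 0, 0],
    [-1, 0, 0.0005, 0, 0],
    [-1, 0, 0.0005, 0, 0],
    [-1, 0, 0.0005, 0, 0],
    [-1, 0, 0, 0, 0],
  ],
)

```text
t: 16.4
eef_pos: [0.5514, 0.0375, 0.1139]
ee_rot: [-3.141, -0.0, -3.028]
force: [0.3, -4.4, -3.6]
width: 0.0118
```

```bash
python3 st.py
```

```text
16.4 [0.5514 0.0375 0.1139] [ 0.33 -4.42 -3.59] [-2.113 -0.294 -0.024]
rear x 0.11207219010309065 y 0.0003421390881384347 F along -4.425930785537804 lat 0.17011035904546953
```

>>> apply_moves(
  moves=[
    [-1, 0, 0.0005, 0, 0],
    [-1, 0, 0.0005, 0, 0],
    [-1, 0, 0, 0, 0],
  ],
)

```text
t: 16.65
eef_pos: [0.5512, 0.0386, 0.1139]
ee_rot: [-3.141, -0.0, -3.028]
force: [-0.2, -5.5, -3.7]
width: 0.0118
```

>>> apply_moves(
  moves=[
    [-1, 0, 0.0003, 0, 0],
    [-1, 0, 0.0003, 0, 0],
    [-1, 0, 0, 0, 0],
  ],
)

```text
t: 16.9
eef_pos: [0.5512, 0.0392, 0.1138]
ee_rot: [-3.141, -0.0, -3.028]
force: [1.3, -4.6, -3.1]
width: 0.0118
```

```bash
python3 st.py
```

```text
16.9 [0.5512 0.0392 0.1138] [ 1.29 -4.63 -3.11] [-2.126 -0.241 -0.024]
rear x 0.11375843164932768 y 0.000353775709795345 F along -4.7483494842335565 lat -0.7620201715638619
```

>>> apply_moves(
  moves=[
    [-1, 0, 0.0003, 0, 0],
    [-1, 0, 0, 0, 0],
  ],
)

```text
t: 17.07
eef_pos: [0.5512, 0.0395, 0.1138]
ee_rot: [-3.142, -0.0, -3.028]
force: [1.0, -4.6, -3.1]
width: 0.012
```

>>> apply_moves(
  moves=[
    [-1, 0, 0.0003, 0, 0],
    [-1, 0, 0, 0, 0],
  ],
)

```text
t: 17.23
eef_pos: [0.5511, 0.0399, 0.1138]
ee_rot: [-3.142, -0.0, -3.028]
force: [-0.1, -5.0, -3.0]
width: 0.012
```

```bash
python3 st.py
```

```text
17.2333 [0.5511 0.0399 0.1138] [-0.12 -5.03 -2.99] [-2.121 -0.26  -0.087]
rear x 0.11441780168942098 y 0.00033117180332479775 F along -4.987330805301651 lat 0.6874336421854802
```

>>> apply_moves(
  moves=[
    [-1, 0, 0.0003, 0, 0],
    [-1, 0, 0, 0, 0],
  ],
)

```text
t: 17.4
eef_pos: [0.5511, 0.0402, 0.1138]
ee_rot: [-3.142, -0.0, -3.028]
force: [0.0, -4.9, -2.7]
width: 0.0116
```

```bash
python3 st.py
```

```text
17.4 [0.5511 0.0402 0.1138] [ 0.03 -4.94 -2.75] [-2.098 -0.217 -0.004]
rear x 0.11473626667286749 y 0.0003412244065360372 F along -4.913498731790975 lat 0.5338237665275588
```

>>> apply_moves(
  moves=[
    [-1, 0, 0.0003, 0, 0],
    [-1, 0, 0, 0, 0],
  ],
)

```text
t: 17.57
eef_pos: [0.5511, 0.0404, 0.1139]
ee_rot: [-3.141, -0.0, -3.028]
force: [0.3, -4.9, -3.9]
width: 0.0117
```

```bash
python3 st.py
```

```text
17.5667 [0.5511 0.0404 0.1139] [ 0.33 -4.88 -3.87] [-2.272 -0.229  0.009]
rear x 0.11495145038273666 y 0.0003408075047954083 F along -4.882769835401022 lat 0.2230699124923596
```

>>> apply_moves(
  moves=[
    [-1, 0, 0.0003, 0, 0],
    [-1, 0, 0, 0, 0],
  ],
)

```text
t: 17.73
eef_pos: [0.551, 0.0405, 0.1139]
ee_rot: [-3.141, -0.0, -3.028]
force: [0.6, -6.3, -3.2]
width: 0.0116
```

```bash
python3 st.py
```

```text
17.7333 [0.551  0.0405 0.1139] [ 0.56 -6.32 -3.18] [-2.769 -0.39  -0.01 ]
rear x 0.11501624786165282 y 0.0003888581063696061 F along -6.341513238747705 lat 0.15412977180199444
```

>>> apply_moves(
  moves=[
    [-1, 0, 0.0003, 0, 0],
    [-1, 0, 0, 0, 0],
  ],
)

```text
t: 17.9
eef_pos: [0.551, 0.0405, 0.114]
ee_rot: [-3.141, -0.0, -3.028]
force: [0.6, -7.1, -2.3]
width: 0.012
```

```bash
python3 st.py
```

```text
17.9 [0.551  0.0405 0.114 ] [ 0.61 -7.06 -2.25] [-3.22  -0.492 -0.025]
rear x 0.11505066253369997 y 0.00038789492303885207 F along -7.0847900085912645 lat 0.19497320661182346
```

>>> apply_moves(
  moves=[
    [-1, 0, -0.0005, 0, 0],
    [-1, 0, 0, 0.0004, 0],
    [-1, 0, 0, 0.0004, 0],
    [-1, 0, 0, 0, 0],
    [-1, 0, 0, 0, 0],
  ],
)

```text
t: 18.32
eef_pos: [0.5512, 0.0404, 0.1133]
ee_rot: [-3.141, 0.0, -3.028]
force: [-0.1, -6.9, -0.5]
width: 0.0116
```

```bash
python3 st.py
```

```text
18.3167 [0.5512 0.0404 0.1133] [-0.12 -6.87 -0.53] [-2.338 -0.05  -0.013]
rear x 0.1149151140114434 y 0.00018596397485087942 F along -6.812400140417614 lat 0.9003446347040768
```

>>> apply_moves(
  moves=[
    [-1, 0, 0, 0.0004, 0],
    [-1, 0, 0, 0, 0],
    [-1, 0, 0, 0, 0],
  ],
)

```text
t: 18.57
eef_pos: [0.5512, 0.0404, 0.113]
ee_rot: [-3.141, 0.0, -3.028]
force: [-0.8, -7.1, -0.0]
width: 0.0119
```

```bash
python3 st.py
```

```text
18.5667 [0.5512 0.0404 0.113 ] [-0.76 -7.14 -0.02] [-2.319 -0.058  0.023]
rear x 0.11492405589890642 y 0.00016179709162366195 F along -7.00507702767798 lat 1.5589749571500877
```

>>> apply_moves(
  moves=[
    [-0.6, 0, 0, 0, 0],
    [-0.5, 0, 0, 0, 0],
    [-0.4, 0, 0, 0, 0],
    [-0.2, 0, 0, 0, 0],
    [-0.1, 0, 0, 0, 0],
    [-0.1, 0, 0, 0, 0],
    [-0.1, 0, 0, 0, 0],
  ],
)

```text
t: 19.15
eef_pos: [0.5512, 0.0408, 0.1127]
ee_rot: [3.141, 0.0, -3.028]
force: [-0.9, 0.8, 0.6]
width: 0.039
```

```bash
python3 st.py
python3 - <<'E'
from h import *
f=eyes.grab_frame('scene')
c=f['color'][:,:,::-1][130:270,220:400]
cv2.imwrite('pics/sc6.png',cv2.resize(c,None,fx=4,fy=4,interpolation=cv2.INTER_CUBIC))
E
```

```text
19.15 [0.5512 0.0408 0.1127] [-0.87  0.79  0.57] [-0.046  0.046  0.051]
rear x 0.11536050076498836 y 0.0001831499001694206 F along 0.8864056278536611 lat 0.7709483162454983
```

View pics/sc6.png

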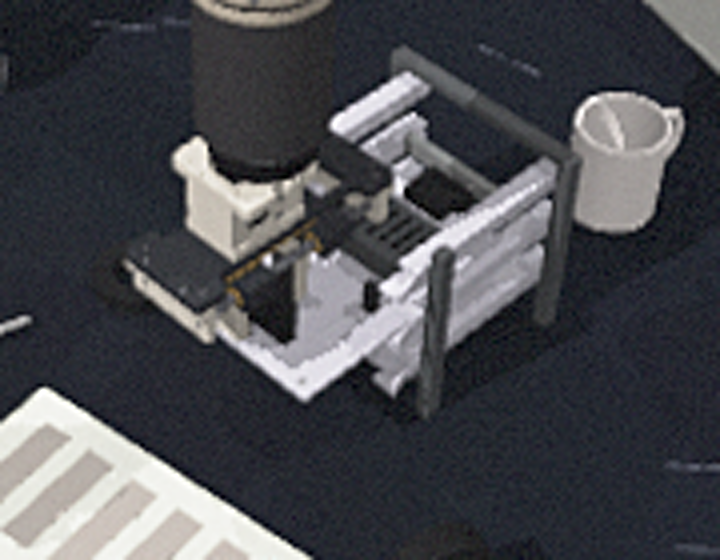

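>>> apply_moves(
  moves=[
    [-0.1, 0, 0, -0.005, 0],
    [-0.1, 0, 0, -0.01, 0],
    [-0.1, 0, 0, -0.02, 0],
    [-0.1, 0, 0, -0.025, 0],
    [-0.1, 0, 0, -0.025, 0],
    [-0.1, 0, 0, -0.025, 0],
    [-0.1, 0, 0, -0.025, 0],
    [-0.1, 0, 0, -0.01, 0],
    [-0.1, 0, 0, 0, 0],
  ],
)

```text
t: 19.95
eef_pos: [0.5525, 0.0409, 0.2617]
ee_rot: [3.141, 0.006, -3.028]
force: [1.2, -0.5, 0.3]
width: 0.0392
```

>>> apply_moves(
  moves=[
    [-0.1, 0, -0.015, 0, 0],
    [-0.1, 0, -0.025, 0, 0],
    [-0.1, 0, -0.03, 0, 0],
    [-0.1, 0, -0.035, 0, 0],
    [-0.1, 0, -0.035, 0, 0],
    [-0.1, 0, -0.035, 0, 0],
    [-0.1, 0, -0.035, 0, 0],
    [-0.1, 0, -0.03, 0, 0],
    [-0.1, 0, -0.025, 0, 0],
    [-0.1, 0, -0.015, 0, 0],
    [-0.1, 0, 0, 0, 0],
    [-0.1, 0, 0, 0, 0],
  ],
)

```text
t: 20.95
eef_pos: [0.5824, -0.2379, 0.2568]
ee_rot: [3.141, -0.001, -3.029]
force: [0.0, 0.2, -0.3]
width: 0.0395
```

Run:
```python
from trayfit import *
s=arm.get_state();print(s['t'],s['eef_pos'],s['force'])
ex=np.array([np.cos(np.radians(96.5)),np.sin(np.radians(96.5))]);ey=np.array([-ex[1],ex[0]])
for n in ['scene','top']:
    f=avg(n,3)
    c=f['color'][:,:,::-1]
    c=c[130:320,100:400] if n=='scene' else c[110:280,150:440]
    cv2.imwrite(f'pics/{n}7.png',cv2.resize(c,None,fx=2.6,fy=2.6,interpolation=cv2.INTER_CUBIC))
    P,u,v=pts(f);d=P[:,:2]-[0.5429,0.1150];Q=np.c_[d@ex,d@ey,P[:,2]]
    g=Q[(abs(Q[:,1])<0.045)&(Q[:,0]<-0.04)&(Q[:,0]>-0.11)&(Q[:,2]>0.130)&(Q[:,2]<0.16)]
    print(n,'grip',len(g),g.mean(0).round(4) if len(g) else '')
    k=Q[(abs(Q[:,1])<0.07)&(Q[:,0]>-0.125)&(Q[:,0]<-0.025)&(abs(Q[:,2]-0.106)<0.006)];
    c,r,w=rfit(k[:,:2],k[:,2]);print('sheet plane',c.round(4),len(k),'front x',np.percentile(k[:,0],1),'tilt',np.degrees(c[:2]).round(2))
    pl=Q[(abs(Q[:,1]-0.012)<0.012)&(Q[:,0]>0.095)&(Q[:,0]<0.14)&(Q[:,2]>0.11)&(Q[:,2]<0.13)]
    if len(pl): print('plug/socket x', np.percentile(pl[:,0],[1,50,99]).round(4))
    full=f
    for lab in ['tape_roll','battery','blower','mug','screwdriver','screw_dish','flux_jar']:
        for r in outline_of(lab,f)[:1]:
            PP,_,_=pts(f,r['region']);print(lab,round(r['score'],2),np.median(PP,0).round(3))
```

```text
20.95 [ 0.58243927 -0.237937    0.25678008] [ 0.01854015  0.16418487 -0.33910279]
scene grip 129 [-0.0781 -0.0011  0.1424]
sheet plane [0.0005 0.0047 0.1071] 753 front x -0.10602129600503334 tilt [0.03 0.27]
plug/socket x [0.0972 0.1133 0.1391]
tape_roll 0.68 [0.378 0.035 0.019]
battery 0.76 [ 0.808 -0.15   0.05 ]
blower 0.61 [0.779 0.017 0.056]
mug 0.61 [0.551 0.424 0.061]
screw_dish 0.94 [ 0.45  -0.442  0.008]
flux_jar 0.57 [ 0.625 -0.46   0.054]
top grip 92 [-0.075  -0.0004  0.1462]
sheet plane [-0.0023 -0.0035  0.106 ] 1120 front x -0.1025476780928323 tilt [-0.13 -0.2 ]
plug/socket x [0.0985 0.1171 0.139 ]
tape_roll 0.48 [0.378 0.061 0.019]
battery 0.64 [0.543 0.443 0.037]
blower 0.63 [0.771 0.053 0.069]
mug 0.83 [0.542 0.441 0.036]
screwdriver 0.86 [ 0.338 -0.207  0.023]
screw_dish 0.7 [ 0.453 -0.443  0.007]
flux_jar 0.73 [ 0.612 -0.451  0.053]
```

View pics/scene7.png

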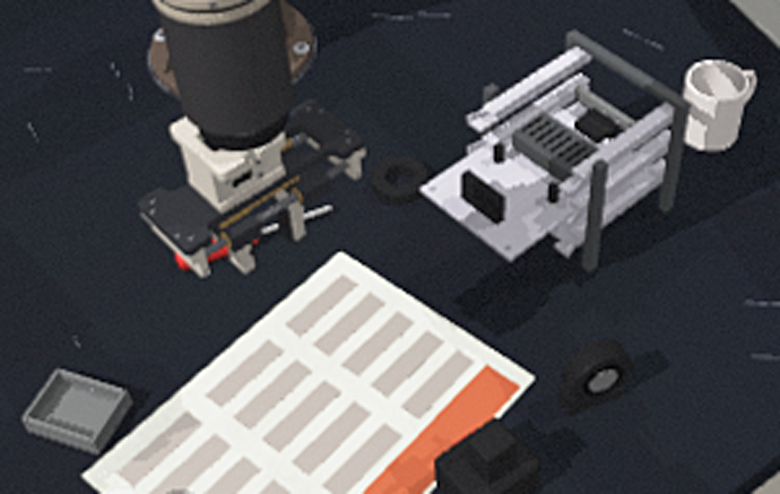

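View pics/top7.png

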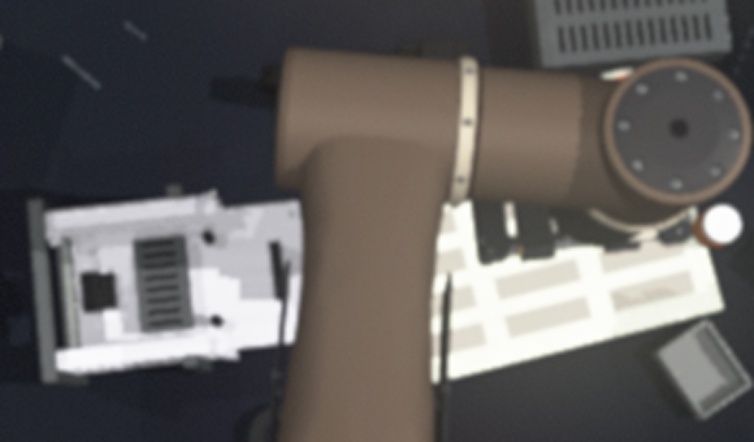

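```bash
python3 -c "
from station import job
print(job.job_done())"
```

```text
the job is handed in; nothing more can be done
None
```

The tray is in the middle rail pair with the plug pushed home. The grip end sticks out, the gripper has let go and backed away, and the job was handed in at about 21 s of the 72 s allowed.

- **Insertion:** I felt the rear touch the ledges, lifted 1.5 mm and slid it in. The force along and across the rails stayed near zero until the plug.
- **Plug:** I felt it at about 106.5 mm inside the mouth, and it moved at about 5 N. It stopped hard at 115.0 mm, where the tray no longer advanced and the push rose to about 7 N. That is about 8.4 mm of travel by my contact estimate, against the nominal 8 mm. The highest force I read along the rails was about 7 N.
- **Release:** I eased the push off and lowered the tray until the wrist carried no weight before opening the fingers.

**Last checks:**
- **Tray:** the sheet is level within 0.3° in both cameras, at the middle ledge height. The top camera put the grip at −75.0 mm, which agrees with the tray being home; the scene camera put it at −78.1 mm, about 3 mm off.
- **Bystanders:** most read within a few millimetres of their starting positions.
- **Readings that disagreed:** with the arm partly covering the top view, it took the mug for the battery and put the tape roll and blower about 20–35 mm off. The scene camera, which had a clear view, found the tape roll, battery and blower unmoved. It did not report the screwdriver, but the top camera found that in place.

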